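# Set a sprung control-unit lid to the bevel gauge and hold it

## Task

Stand the bevel gauge flush along the right-hand side of the white control unit (right as the robot sees it), its ends about level with the unit's ends and its orange blade rising towards the lid's blue tab, and let go of it while the lid is still shut. Then lift the sprung lid by its blue tab until it is parallel to the blade, and finish holding it there, because it falls shut if released; do not turn the blade, and leave the gauge standing in place and everything else on the bench where it is.

Things in the scene. Friction and masses are not known exactly. Their poses are not given: they have to be found in the camera images.
- case: white control unit fixed to the bench, 200 (x) x 260 (y) x 60 mm high without lid; origin at the centre of its underside; its x axis points away from the robot (from the tab side to the hinge side). The right-hand side is the upright face at y = -130. The lid's hinge line runs along y at x = +95, z = 62.
- lid (a joint): angle of the unit's white lid (195 x 256 x 6 mm, top face at z = 66 when shut) above horizontal, 0 = shut, grows as the tab side rises, stop at 1.4 rad. A spring and its weight close it: it takes about 3.5 N at the tab, at right angles to the lid, to start and about 6 N at 0.75 rad.
- tab (a point): blue pull tab in the middle of the lid's robot-side edge, 22 mm wide (y, to grip across), 10 mm thick (z), standing 38 mm out beyond the unit's front face; origin at the tab's block centre (block 36 mm long in x), 215 mm from the hinge line and 1 mm above it when shut. Free space below it; turns with the lid.
- gauge: loose bevel gauge, 0.37 kg. Base bar 200 (x) x 22 (y) x 30 mm high, steel half at +x, aluminium half at -x; origin at the centre of its underside. The flush face is the +y face (y = +11). Black upright grip on the base at x = 35, y = -2: 30 (x) x 18 (y) mm, from z = 30 to 105. The centre of mass is near x = 18. Placed rightly, its axes run as the unit's axes do.
- blade (a joint): angle of the gauge's orange blade (130 x 8 x 16 mm) above horizontal, rad; differs each time (0.45 to 0.75); the -x end is the high end. Pivot at gauge x = -20, y = -3, z = 46. Locked: only a hard push (about 20 N at its tip) turns it.
- blade_tip (a point): point near the high, -x end of the orange blade, 125 mm from its pivot; axes turn with the blade (x along it, pointing down towards the pivot)
- face_front (a point): point on the gauge's flush face near its -x (aluminium) end: gauge x = -95, y = 11, z = 5
- face_rear (a point): point on the gauge's flush face near its +x (steel) end: gauge x = 95, y = 11, z = 5
- screwdriver: yellow-handled screwdriver lying on the left; leave alone
- blue_shell: open blue housing half, 110 x 140 x 25 mm, on the left; leave alone
- black_tray: black divided parts tray, 90 x 120 x 35 mm, on the left; leave alone
- tape_roll: yellow tape roll lying flat, 90 mm across, on the right; leave alone
- spray: white can, 52 mm across, 100 mm tall, on the right; leave alone
- plug: blue industrial plug standing, 56 mm across, 70 mm tall, on the right; leave alone
Not all that is in view belongs to the job. Several things have the shape of the gauge; the one meant has the colours described above.

How it is judged:
By the outcome, as a careful person would: the job done as asked, in the order asked, and still so for the second after the job is handed in, while the arm keeps its last pose, push and grip.
It also fails if it takes over 56 s, if anything falls off the work surface, if the arm or the gripper's body presses on something with over 40 N, if the wrist force passes 120 N, or if a joint passes its speed limit or range.

## Robot

A 6-joint arm with a two-finger parallel gripper is mounted at the origin on the work surface. World frame = base frame: x ahead of the robot, y to its left, z up, the work surface at z = 0. Lengths are in m, angles in rad, forces in N, time in s.
With the tool pointing down it reaches from about 0.25 to 0.725 m from the base axis. Payload 4 kg.
Tool frame: the origin (TCP) lies at the very end of the fingers, on their centre line; the grasp point (between the pads) lies 19 mm behind it; z points along the fingers, y is the line along which they close (so a half turn about z gives the same grasp; the last joint's range is limited). The gripper opens to 85 mm and grips with 20 to 120 N. Pads are 22 mm wide; open, the fingers measure 114 mm over their backs; the gripper's body (76 mm by 85 mm) begins 54 mm behind the grasp point. The pads swing forward as they close: fully open they stand 13 mm farther back than shut.
Start: joints at [1.201, 0.241, 0.005, 1.335, 0, 1.571], TCP at [0.181, 0.466, 0.231] pointing down, gripper open.
Joint ranges: [-2.72, 2.72], [-1.05, 1.87], [-1.09, 1.28], [-1.99, 2.15], [-1.42, 1.44], [-3.14, 3.14]. Speed limits (rad/s): [2.79, 2.79, 3.14, 3.14, 3.14, 3.14].

## Interface

Orientations are given as a unit quaternion [x, y, z, w].
In Python, from workcell import bot gives the robot as it stands.
- The arm moves only by the tool carry_out, never from a script. Its argument "increments" is one flat list of numbers, 5 for each row, row after row: the finger opening in cm, from 0 to 8.54, then the shift along the tool's x, y, z in cm, then the turn about the tool's z in rad. A call has exactly 5 rows; each row shifts and turns the commanded pose from where the row before left it, along the tool's axes as they then stand; what a row does not reach is not made up. A row lasts 1/8 s, in which the tool goes at most 62.5 mm and 10.7 degrees, less where a joint would pass 70% of its speed; a pose out of reach is approached as far as the arm can. A call with a gripper value outside its range is refused whole. The fingers move at their own pace and stop on an object; the grip force is fixed at half the most. Time passes only in rows, so rows that do not move let the fingers close, or fill a call up. It gives the time, the measured TCP pose, the force, the opening and the grip force at its end, in the units of the state.
- bot.get_obs(): the state, without advancing time (a new reading comes with each control period).
- bot.camera(name): name is "scene" or "side" or "wrist"; returns a dict with "pixels" (480x640x3 uint8, blue, green, red), "range_z" (480x640 float32, m along the optical axis (not along the pixel's ray), 0 where there is no reading), "mtx" (3x3 intrinsics, pixels), "D" ([k1, k2, p1, p2, k3] as OpenCV has them; the pictures are not rectified), "eye" and "attitude" of the camera in the world. Camera axes: x right, y down, z forward; pixel columns grow to the right and rows downward; lengths in m; the calibration is good to about 2 mm. A picture is of the moment at which its call begins.
- bot.job_done(): hands the job in; it is judged then, once.
Trained networks look in a picture, given as the dict that the camera call returned (one of the last four; its "shot" number tells which), for a name from the list of things; names that differ only in an ending like _2 or _b are one class to them, and where a whole thing is asked for, a point or a joint stands for the part that bears it (a point fixed in the world has none). Each returns a list of dicts, best first, with "p" (0 to 1); they miss things now and then, are a little off and sometimes report something else, mostly with a low value. They report only what shows in the picture. A call takes as long as a camera call. They do not tell look-alikes from the thing itself.
- bot.find_in(picture, name): "xyz" ([x, y, z] in m, in the coordinates of the camera as it stood for that picture, good to about 4 mm: the middle of the surface that is visible of it).
- bot.regions_of(picture, name): "mask" (480x640 bool, what is visible of it).
- bot.place_of(picture, name): "xyz" ([x, y, z] in m, in the coordinates of the camera as it stood for that picture, good to about 4 mm: a listed point, or the origin of a listed thing).
The state is a dict: "clock": time; "joint_pos": joint angles; "joint_vel": joint speeds; "tau": joint torques, N m; "eef_pos": TCP position; "tool_rot": TCP orientation; "ft_force": force on the tool from outside, world axes, zero at the start; "ft_torque": the same for the moment, N m; "grip_width": finger opening in m; "grasp_force": force on a finger pad.
Only numpy, scipy, OpenCV 4.12 (cv2) and the standard library are available. Lean on these libraries where they do the work, as an engineer would, in place of code of your own. Each camera call takes 0.05 s, during which the arm holds its last target. There are 200 camera calls.

## Working session

There is one attempt and no reset: what is moved stays moved. The work goes in short steps, Python scripts to look and compute and a tool call to move; the robot and the scene stay as the last step left them, time stands still between calls to the robot, and variables do not carry over. Pictures are saved under pics/ and viewed, at most 10 in all, crops included, and the job is handed in when it is done.

Besides the shell and the picture viewer there is one more tool, called after ">>>" in YAML: its name, and indented under it one key for each argument. carry_out: Moves the arm, as the interface text tells. Its arguments: {"type":"object","properties":{"increments":{"type":"array","items":{"type":"number"}}},"required":["increments"]}

```bash
mkdir -p pics; ls; cat > h.py <<'E'
import numpy as np, cv2
from scipy.spatial.transform import Rotation as R
from workcell import bot
def w(c,p): return R.from_quat(c["attitude"]).apply(p)+np.array(c["eye"])
def cloud(c,mask=None):
    z=c["range_z"]; m=z>0
    if mask is not None: m=m&mask
    v,u=np.nonzero(m)
    n=cv2.undistortPoints(np.c_[u,v].astype(np.float64)[:,None],c["mtx"],np.array(c["D"]))[:,0]
    zz=z[v,u]; return w(c,np.c_[n*zz[:,None],zz]),u,v
E
python3 - <<'E'
from h import *
np.set_printoptions(precision=4,suppress=True)
ims=[]
for n in ["scene","side"]:
    c=bot.camera(n); ims.append(c["pixels"]); print(n,c["eye"],c["attitude"])
    for k in ["case","tab","gauge","blade_tip","face_front","face_rear","tape_roll","spray","plug"]:
        print(k,[(np.round(w(c,d["xyz"]),4),round(d["p"],2)) for d in bot.place_of(c,k)][:4])
    cv2.imwrite(f"pics/{n}0.png",c["pixels"])
o=bot.get_obs();print(o)
E
```

```text
pics
scene [0.8824 0.6171 1.2408] [ 0.2809  0.9132 -0.2817 -0.0886]
case [(array([ 0.5862,  0.0809, -0.0021]), 0.9)]
tab [(array([0.465 , 0.0923, 0.0677]), 0.78)]
gauge [(array([ 0.19  , -0.3088,  0.0025]), 0.82), (array([ 0.4732, -0.348 ,  0.0002]), 0.61)]
blade_tip [(array([ 0.3586, -0.3568,  0.1238]), 0.74), (array([ 0.0549, -0.2661,  0.0481]), 0.46)]
face_front [(array([ 0.106 , -0.2692,  0.0019]), 0.94), (array([ 0.3828, -0.3414,  0.0026]), 0.92), (array([ 0.436 , -0.5251, -0.0023]), 0.31)]
face_rear [(array([ 0.5699, -0.3328,  0.0114]), 0.62), (array([ 0.2843, -0.3234,  0.0033]), 0.62)]
tape_roll [(array([ 0.4388, -0.5227, -0.0006]), 0.71)]
spray [(array([ 0.6056, -0.5052, -0.0004]), 0.83)]
plug [(array([ 0.5164, -0.5684,  0.0026]), 0.74), (array([ 0.4362, -0.5202, -0.0009]), 0.67)]
side [-0.0363 -1.3798  0.9938] [ 0.8648 -0.1508  0.0804 -0.4721]
case [(array([0.5885, 0.0843, 0.001 ]), 0.87)]
tab [(array([0.4685, 0.0976, 0.0609]), 0.66), (array([ 0.3792, -0.3397,  0.0027]), 0.2)]
gauge [(array([ 0.4745, -0.346 ,  0.0004]), 0.69)]
blade_tip [(array([ 0.3547, -0.3547,  0.1195]), 
[... 283 characters left out ...]
), 0.78), (array([ 0.5682, -0.3318,  0.003 ]), 0.58)]
tape_roll [(array([ 0.4358, -0.5207, -0.0024]), 0.87)]
spray []
plug [(array([ 0.5194, -0.5658, -0.0011]), 0.93), (array([0.3344, 0.4065, 0.0025]), 0.15)]
{'clock': 1.0, 'joint_pos': array([ 1.201 ,  0.2406,  0.005 ,  1.3352, -0.    ,  1.5708]), 'joint_vel': array([ 0.0006, -0.0005, -0.0017, -0.001 , -0.0013, -0.0007]), 'tau': array([ -0.0006, -37.2215,  25.2697,   0.0011,  -0.    ,  -0.    ]), 'eef_pos': array([0.1807, 0.4662, 0.2313]), 'tool_rot': array([0.1839, 0.983 , 0.    , 0.    ]), 'ft_force': array([-0.1969, -0.3699,  0.1227]), 'ft_torque': array([-0.0407,  0.01  , -0.0061]), 'grasp_force': 0.0, 'grip_width': 0.08541376900347751}
```

View pics/side0.png

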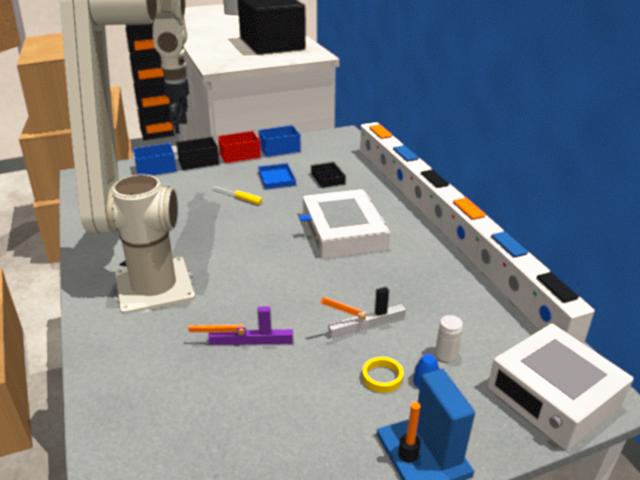

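View pics/scene0.png

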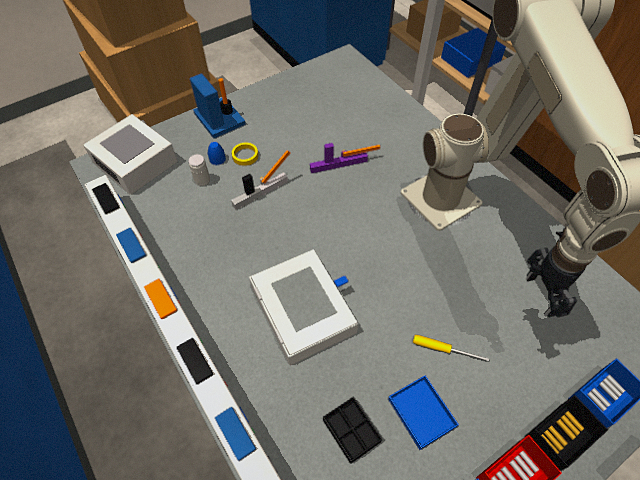

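```bash
cat > m.py <<'E'
from h import *
np.set_printoptions(precision=4,suppress=True)
def rect(P):
    (c,s,a)=cv2.minAreaRect((P[:,:2]*1000).astype(np.float32)); return np.round(c,1),np.round(s,1),round(a,2)
def blade(c,near):
    # orange pixels near gauge -> 3D line
    P,u,v=cloud(c); b=cv2.cvtColor(c["pixels"],cv2.COLOR_BGR2HSV)[v,u].astype(int)
    m=(b[:,0]>5)&(b[:,0]<18)&(b[:,1]>150)&(np.linalg.norm(P[:,:2]-near,axis=1)<.15)&(P[:,2]>.04)&(P[:,2]<.15)
    Q=P[m]; q=Q-np.median(Q,0); d=np.linalg.svd(q,full_matrices=False)[2][0]; d=-d if d[2]<0 else d
    return m.sum(),np.median(Q,0),d,"elev",np.arctan2(d[2],np.hypot(d[0],d[1])),"yaw",np.arctan2(-d[1],-d[0])
E
python3 - <<'E'
from m import *
for n in ["scene","side"]:
    c=bot.camera(n)
    k=np.ones((3,3),np.uint8)
    r=bot.regions_of(c,"case")
    P,_,_=cloud(c,cv2.erode(r[0]["mask"].astype(np.uint8),k)>0); Q=P[(P[:,2]>.06)&(P[:,2]<.075)]
    print(n,"case p",r[0]["p"],"top z",np.median(Q[:,2]),rect(Q),rect(P))
    for r in bot.regions_of(c,"tab")[:1]:
        P,_,_=cloud(c,r["mask"]); print("tab",r["p"],len(P),np.median(P,0),P.min(0),P.max(0))
    for r in bot.regions_of(c,"gauge")[:3]:
        P,_,_=cloud(c,r["mask"]); 
        if abs(np.median(P[:,0])-.47)>.08: continue
        Q=P[(P[:,2]>.022)&(P[:,2]<.034)]; G=P[(P[:,2]>.1)&(P[:,0]>.48)&(P[:,2]<.11)]; G2=P[(P[:,2]>.05)&(P[:,2]<.11)&(P[:,0]>.48)]
        print("g",r["p"],len(P),rect(Q),"grip",rect(G) if len(G)>3 else "",rect(G2))
    print("blade",blade(c,np.array([.45,-.347])))
E
```

```text
Traceback (most recent call last):
IndexError: list index out of range
```

>>> carry_out:
  increments: [8.5, 0, 5, 0, 0.18, 8.5, 0, 5, 0, 0.18, 8.5, 0, 5, 0, 0.18, 8.5, 0, 0, 0, 0.18, 8.5, 0, 0, 0, 0.18]

```text
clock: 1.72
eef_pos: [0.2588, 0.593, 0.2297]
tool_rot: [0.596, 0.803, -0.001, 0.0]
ft_force: [-0.2, -0.3, 0.5]
grip_width: 0.0851
grasp_force: 0.0
```

```bash
python3 - <<'E'
from m import *
for n in ["scene","side"]:
    c=bot.camera(n)
    A,u,v=cloud(c)
    Q=A[(A[:,2]>.058)&(A[:,2]<.075)&(abs(A[:,0]-.587)<.105)&(abs(A[:,1]-.083)<.17)]
    print(n,"top z",np.median(Q[:,2]),len(Q),rect(Q))
    for r in bot.regions_of(c,"tab")[:1]:
        P,_,_=cloud(c,r["mask"]); print("tab",r["p"],len(P),np.median(P,0),P.min(0),P.max(0))
    P=A[(A[:,0]>.36)&(A[:,0]<.6)&(A[:,1]<-.29)&(A[:,1]>-.4)]
    Q=P[(P[:,2]>.026)&(P[:,2]<.034)&(P[:,0]>.385)]; G=P[(P[:,2]>.102)&(P[:,0]>.48)&(P[:,2]<.109)]; G2=P[(P[:,2]>.045)&(P[:,2]<.109)&(P[:,0]>.48)]
    print("bar",len(Q),rect(Q),"grip",len(G),rect(G),rect(G2))
    print("blade",blade(c,np.array([.45,-.347])))
E
```

```text
scene top z 0.06717734197437375 6397 (array([584.8,  80.5]), array([263.5, 208. ]), 83.65)
tab 0.85 6452 [0.5866 0.0901 0.0672] [ 0.4303 -0.0986 -0.0043] [0.6969 0.2183 0.0759]
bar 277 (array([ 481.5, -345.3]), array([191.9,  28.7]), 1.85) grip 36 (array([ 512.7, -344.5]), array([28.5, 20.5]), 8.65) (array([ 512. , -346.1]), array([31.4, 22.7]), 0.03)
blade (np.int64(161), array([ 0.408 , -0.3503,  0.0875]), array([-0.8082, -0.0301,  0.5882]), 'elev', np.float64(0.6288385694182266), 'yaw', np.float64(0.03721285190674011))
side top z 0.06609339069417947 3018 (array([584.1,  79.5]), array([277. , 207.2]), 84.37)
tab 0.74 2965 [0.5773 0.0676 0.0662] [ 0.4489 -0.0597  0.0026] [0.6939 0.3272 0.0752]
bar 403 (array([ 480.5, -347.5]), array([189.7,  27.1]), 1.59) grip 50 (array([ 506.9, -348.2]), array([29.7, 22. ]), 10.95) (array([ 508.2, -349.5]), array([26.9, 33. ]), 89.83)
blade (np.int64(242), array([ 0.3986, -0.3552,  0.0893]), array([-0.8117, -0.032 ,  0.5833]), 'elev', np.float64(0.6227450732580928), 'yaw', np.float64(0.03936585329151806))
```

>>> carry_out:
  increments: [8.5, 1.8, -6, 0, 0.08, 8.5, 4, -4, 0, 0.08, 8.5, 5, -3, 0, 0.08, 8.5, 6, 0, 0, 0, 8.5, 6, 0, 0, 0]

```text
clock: 2.55
eef_pos: [0.1041, 0.7653, 0.2322]
tool_rot: [0.683, 0.73, 0.002, -0.002]
ft_force: [1.3, 1.4, 0.0]
grip_width: 0.0848
grasp_force: 0.0
```

>>> carry_out:
  increments: [8.5, -5.8, 2, 0, 0, 8.5, -5.8, 2, 0, 0, 8.5, -5.8, 2, 0, 0, 8.5, -5.8, 2, 0, 0, 8.5, -5.8, 2, 0, 0]

```text
clock: 3.18
eef_pos: [0.2191, 0.4938, 0.2324]
tool_rot: [0.684, 0.729, 0.002, -0.001]
ft_force: [0.4, 0.2, 0.2]
grip_width: 0.0852
grasp_force: 0.0
```

>>> carry_out:
  increments: [8.5, -5.8, 2, 0, 0, 8.5, -5.8, 2, 0, 0, 8.5, -5.8, 2, 0, 0, 8.5, -5.8, 2, 0, 0, 8.5, -5.8, 2, 0, 0]

```text
clock: 3.8
eef_pos: [0.3364, 0.2107, 0.2317]
tool_rot: [0.684, 0.729, 0.003, -0.001]
ft_force: [1.1, 0.4, -0.5]
grip_width: 0.0849
grasp_force: 0.0
```

>>> carry_out:
  increments: [8.5, -5.8, 2, 0, 0, 8.5, -5.8, 2, 0, 0, 8.5, -5.8, 2, 0, 0, 8.5, -5.8, 2, 0, 0, 8.5, -5.8, 2, 0, 0]

```text
clock: 4.42
eef_pos: [0.454, -0.0729, 0.2308]
tool_rot: [0.684, 0.729, 0.002, -0.0]
ft_force: [1.0, 1.3, 0.3]
grip_width: 0.085
grasp_force: 0.0
```

>>> carry_out:
  increments: [8.5, -5.5, 0.7, 0, 0.025, 8.5, -5.5, 0.7, 0, 0, 8.5, -5.5, 0.7, 0, 0, 8.5, -5.5, 0.8, 0, 0, 8.5, -5.6, 0.8, 0, 0]

```text
clock: 5.05
eef_pos: [0.5019, -0.3468, 0.2296]
tool_rot: [0.693, 0.721, 0.002, -0.001]
ft_force: [1.3, 0.3, -0.6]
grip_width: 0.0848
grasp_force: 0.0
```

```bash
python3 - <<'E'
from m import *
print(bot.get_obs()["eef_pos"],bot.get_obs()["joint_pos"])
c=bot.camera("wrist"); print(c["eye"],c["attitude"]); cv2.imwrite("pics/w1.png",c["pixels"])
A,u,v=cloud(c)
P=A[(A[:,0]>.36)&(A[:,0]<.6)&(A[:,1]<-.29)&(A[:,1]>-.4)]
for lo,hi in [(.026,.034),(.1,.11)]:
    Q=P[(P[:,2]>lo)&(P[:,2]<hi)&(P[:,0]>.385)]; Q=Q if lo<.05 else Q[Q[:,0]>.47]
    print(lo,len(Q),rect(Q) if len(Q)>3 else "")
print(blade(c,np.array([.45,-.347])))
for k in ["gauge","face_front","face_rear","blade_tip"]:
    print(k,[(w(c,d["xyz"]),round(d["p"],2)) for d in bot.place_of(c,k)][:2])
E
```

```text
[ 0.5019 -0.3468  0.2296] [-0.6065  0.466   0.3256  1.4309  0.0037  0.9256]
[ 0.4994 -0.2696  0.3726] [0.9881 0.0183 0.0039 0.1529]
0.026 4515 (array([ 479.8, -345.7]), array([190.3,  22.2]), 1.89)
0.1 1123 (array([ 509.7, -346.4]), array([29.3, 17.4]), 2.21)
(np.int64(2736), array([ 0.4004, -0.3496,  0.0928]), array([-0.808 , -0.0255,  0.5887]), 'elev', np.float64(0.6294185145020618), 'yaw', np.float64(0.03155838031271711))
gauge [(array([ 0.4751, -0.3497,  0.0006]), 0.68)]
face_front [(array([ 0.3829, -0.3407,  0.0051]), 0.92)]
face_rear [(array([ 0.2897, -0.325 ,  0.0063]), 0.96), (array([ 0.5675, -0.3315,  0.0065]), 0.75)]
blade_tip [(array([ 0.3578, -0.3552,  0.1203]), 0.92)]
```

View pics/w1.png

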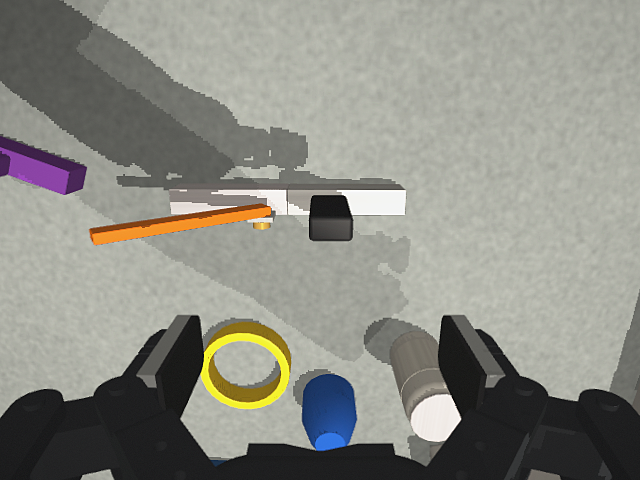

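>>> carry_out:
  increments: [6, 0, 0.8, 3.2, 0.003, 6, 0, 0, 4, 0, 6, 0, 0, 4, 0, 6, 0, 0, 3, 0, 6, 0, 0, 1.5, 0]

```text
clock: 5.92
eef_pos: [0.5092, -0.3419, 0.0711]
tool_rot: [0.694, 0.72, 0.001, -0.002]
ft_force: [-0.6, 0.1, -0.3]
grip_width: 0.0598
grasp_force: 0.0
```

>>> carry_out:
  increments: [2, 0, 0, 0, 0, 2, 0, 0, 0, 0, 2, 0, 0, 0, 0, 2, 0, 0, 0, 0, 2, 0, 0, 0, 0]

```text
clock: 6.55
eef_pos: [0.5109, -0.3447, 0.0738]
tool_rot: [0.695, 0.719, 0.002, 0.0]
ft_force: [0.1, 0.7, 6.2]
grip_width: 0.0292
grasp_force: 60.6
```

>>> carry_out:
  increments: [2, 0, 0, -3, 0, 2, 5, 2.3, -2, 0, 2, 5, 2.3, 0, 0, 2, 5, 2.3, 0, 0.07, 2, 5, 2.3, 0, 0.073]

```text
clock: 7.18
eef_pos: [0.5985, -0.1417, 0.1221]
tool_rot: [0.746, 0.666, 0.001, -0.002]
ft_force: [0.5, -1.0, -3.8]
grip_width: 0.0292
grasp_force: 60.5
```

>>> carry_out:
  increments: [2, 0, 0, 0, 0, 2, 0, 0, 0, 0, 2, 0, 0, 0, 0, 2, 0, 0, 0, 0, 2, 0, 0, 0, 0]

```text
clock: 7.8
eef_pos: [0.5984, -0.1441, 0.1229]
tool_rot: [0.745, 0.667, 0.001, -0.001]
ft_force: [-0.4, -0.7, -4.3]
grip_width: 0.0288
grasp_force: 60.5
```

```bash
python3 - <<'E'
from m import *
o=bot.get_obs();print(o["eef_pos"],o["joint_pos"],o["ft_force"],R.from_quat(o["tool_rot"]).as_matrix())
for n in ["wrist","scene","side"]:
    c=bot.camera(n); cv2.imwrite(f"pics/{n}2.png",c["pixels"])
    A,u,v=cloud(c)
    Q=A[(A[:,2]>.06)&(A[:,2]<.072)&(abs(A[:,0]-.587)<.13)&(A[:,1]>-.08)&(A[:,1]<.24)]
    print(n,len(Q),rect(Q))
    np.save(f"pics/{n}2.npy",Q)
    print(blade(c,o["eef_pos"][:2]-[.07,0]))
    for k in ["case","tab","gauge","face_front","face_rear"]:
        print(k,[(w(c,d["xyz"]),round(d["p"],2)) for d in bot.place_of(c,k)][:2])
E
```

```text
[ 0.5984 -0.1441  0.1229] [-0.2382  0.5303  0.1483  1.1892  0.0038  1.4441] [-0.4005 -0.6769 -4.2912] [[ 0.1113  0.9938  0.0005]
 [ 0.9938 -0.1113  0.0038]
 [ 0.0038  0.0001 -1.    ]]
wrist 31759 (array([574.1, -31.3]), array([ 34., 200.]), 82.98)
(np.int64(7007), array([ 0.513 , -0.1362,  0.1237]), array([-0.8036,  0.0894,  0.5884]), 'elev', np.float64(0.629063732448745), 'yaw', np.float64(-0.11073877421185599))
case []
tab []
gauge [(array([ 0.562 , -0.1419,  0.0478]), 0.95)]
face_front [(array([ 0.4726, -0.119 ,  0.052 ]), 0.62)]
face_rear [(array([ 0.6586, -0.1389,  0.0539]), 0.79)]
scene 6359 (array([573.5,  82. ]), array([259.8, 233. ]), 83.24)
(np.int64(150), array([ 0.5135, -0.1383,  0.1222]), array([-0.8267,  0.0987,  0.5539]), 'elev', np.float64(0.5870678516976138), 'yaw', np.float64(-0.1188293223090889))
case [(array([ 0.589 ,  0.0818, -0.0025]), 0.73), (array([0.3321, 0.4033, 0.0014]), 0.45)]
tab [(array([0.4662, 0.0987, 0.0658]), 0.69)]
gauge [(array([ 0.5627, -0.1403,  0.0508]), 0.9), (array([ 0.1929, -0.3094,  0.0022]), 0.67)]
face_front [(array([ 0.4719, -0.1204,  0.0515]), 0.69), (array([ 0.1068, -0.2697,  0.0005]), 0.57)]
face_rear [(array([ 0.6602, -0.1416,  0.0579]), 0.97), (array([ 0.2842, -0.3272,  0.0029]), 0.79)]
side 2372 (array([573.3,  80.8]), array([272.4, 232.5]), 83.66)
(np.int64(125), array([ 0.5059, -0.1406,  0.1235]), array([-0.8171,  0.1034,  0.5671]), 'elev', np.float64(0.6030129066602408), 'yaw', np.float64(-0.1258862625663827))
case [(array([ 0.5906,  0.0818, -0.0011]), 0.64)]
tab [(array([0.4713, 0.0939, 0.0643]), 0.89)]
gauge [(array([ 0.1926, -0.3018, -0.0026]), 0.95), (array([ 0.5617, -0.1405,  0.0502]), 0.72)]
face_front [(array([ 0.1071, -0.2605,  0.0012]), 0.97), (array([ 0.4701, -0.1213,  0.0528]), 0.76)]
face_rear [(array([ 0.2824, -0.323 ,  0.0049]), 0.89), (array([ 0.6603, -0.1401,  0.0532]), 0.6)]
```

View pics/wrist2.png

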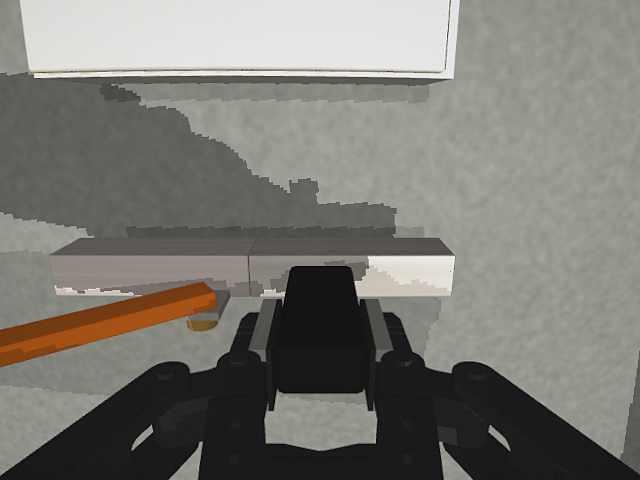

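>>> carry_out:
  increments: [2, 3, -0.1, 1.5, 0.005, 2, 3, 0, 1.5, 0, 2, 0.5, 0, 1.2, 0, 2, 0, 0, 0.4, 0, 2, 0, 0, 0, 0]

```text
clock: 9.32
eef_pos: [0.605, -0.0791, 0.077]
tool_rot: [0.747, 0.665, 0.001, -0.001]
ft_force: [0.7, -0.8, -3.2]
grip_width: 0.0292
grasp_force: 60.5
```

```bash
cat > gap.py <<'E'
from m import *
o=bot.get_obs();print(o["eef_pos"],o["ft_force"],o["ft_torque"]); M=R.from_quat(o["tool_rot"]).as_matrix();print("tool y yaw",np.arctan2(M[1,1],M[0,1]))
c=bot.camera("wrist"); cv2.imwrite("pics/w3.png",c["pixels"])
A,u,v=cloud(c); L=(A-o["eef_pos"])@M   # tool coords
for nm,lo,hi,x0,x1 in [("case",.056,.072,.005,.2),("bar",.02,.04,-.03,.05)]:
    m=(A[:,2]>lo)&(A[:,2]<hi)&(L[:,0]>x0)&(L[:,0]<x1)&(abs(L[:,1])<.16); Q=L[m]
    print(nm,m.sum(),"z",np.median(A[m,2]),"y ends",np.percentile(Q[:,1],[.5,99.5]))
    ed=[]
    for y in np.arange(-.12,.07,.01):
        s=Q[abs(Q[:,1]-y)<.005,0]
        if len(s)>8: ed.append((y,np.percentile(s,2) if nm=="case" else np.percentile(s,98)))
    ed=np.array(ed)
    if len(ed)>3:
        f=np.polyfit(ed[:,0],ed[:,1],1); print(" edge x_tool",f[1],"slope",f[0])
E
python3 gap.py
```

```text
[ 0.605  -0.0791  0.077 ] [ 0.6845 -0.7746 -3.2192] [ 0.055  -0.0209  0.044 ]
tool y yaw -0.11597557708846962
case 118288 z 0.0662269524020933 y ends [-0.1224  0.0632]
 edge x_tool 0.025739428760977266 slope -0.0465411172462233
bar 17300 z 0.032991589746020844 y ends [-0.1326  0.0645]
 edge x_tool 0.010332125481224901 slope -0.00011092632311522357
```

View pics/w3.png

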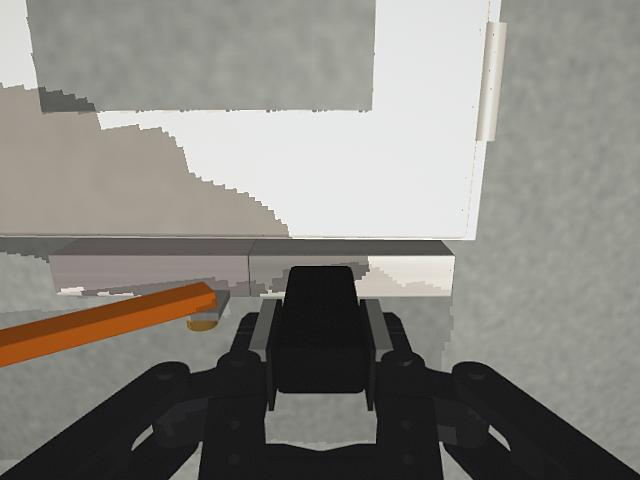

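```bash
python3 - <<'E'
from m import *
o=bot.get_obs(); M=R.from_quat(o["tool_rot"]).as_matrix()
c=bot.camera("wrist"); A,u,v=cloud(c); L=(A-o["eef_pos"])@M
img=np.full((480,640,3),np.nan); img[v,u]=L; Z=np.full((480,640),np.nan); Z[v,u]=A[:,2]
# case lower edge: last row per column with z>.055 above row 246
E=[]
for x in range(20,470,5):
    r=[y for y in range(225,248) if .055<Z[y,x]<.072]
    if r: E.append([*img[max(r),x],x,max(r)])
E=np.array(E); f=np.polyfit(E[:,1],E[:,0],1); print("case edge",f,np.std(E[:,0]-np.polyval(f,E[:,1])),E[[0,20,-1]])
for row in (215,225,233):
    x=[k for k in range(400,560) if .05<Z[row,k]<.072]; print("case end row",row,max(x),img[row,max(x)],Z[row,max(x)])
for row in (260,270,285):
    x=[k for k in range(380,480) if .02<Z[row,k]<.04]; print("bar end",row,max(x),img[row,max(x)])
B=[]
for x in list(range(80,270,10))+list(range(380,445,5)):
    r=[y for y in range(246,290) if .028<Z[y,x]<.038]
    if r: B.append(img[min(r),x][:2])
B=np.array(B); print("bar edge",np.polyfit(B[:,1],B[:,0],1))
E
```

```text
case edge [-0.008   0.0273] 0.00021202862674648269 [[  0.0281  -0.1254   0.0179  20.     236.    ]
 [  0.0281  -0.0814   0.0173 120.     236.    ]
 [  0.0266   0.0597   0.0174 465.     239.    ]]
case end row 215 475 [0.0368 0.0626 0.0172] 0.060454088739356454
case end row 225 475 [0.0326 0.0631 0.0172] 0.06039121108321732
case end row 233 474 [0.0294 0.0629 0.0168] 0.060815441291477534
bar end 260 454 [0.0074 0.0653 0.0442]
bar end 270 453 [0.002  0.0655 0.0446]
bar end 285 451 [-0.0059  0.0652  0.0444]
bar edge [0.0003 0.0102]
```

>>> carry_out:
  increments: [2, 0.5, -0.2, 0.1, 0.008, 2, 0.6, 0, 0.1, 0, 2, 0.4, 0, 0, 0, 2, 0.1, 0, 0, 0, 2, 0, 0, 0, 0]

```text
clock: 10.05
eef_pos: [0.605, -0.0622, 0.0752]
tool_rot: [0.749, 0.662, 0.001, -0.001]
ft_force: [-0.2, -0.8, -4.0]
grip_width: 0.029
grasp_force: 60.6
```

>>> carry_out:
  increments: [2, 0.1, 0, 0, 0, 2, 0, 0, 0, 0, 2, 0.05, 0, 0, 0, 2, 0, 0, 0, 0, 2, 0, 0, 0, 0]

```text
clock: 10.68
eef_pos: [0.605, -0.0618, 0.0753]
tool_rot: [0.749, 0.662, 0.001, -0.001]
ft_force: [-1.4, -4.4, -2.6]
grip_width: 0.0291
grasp_force: 60.7
```

>>> carry_out:
  increments: [2, 0.1, 0, 0.05, 0, 2, 0, 0, 0.05, 0, 2, 0, 0, 0.05, 0, 2, 0, 0, 0, 0, 2, 0, 0, 0, 0]

```text
clock: 11.3
eef_pos: [0.6053, -0.0617, 0.0744]
tool_rot: [0.75, 0.662, 0.0, 0.0]
ft_force: [-2.3, -6.9, -1.3]
grip_width: 0.029
grasp_force: 61.1
```

```bash
python3 gap.py
```

```text
[ 0.6053 -0.0617  0.0744] [-2.2931 -6.9092 -1.2966] [-1.7129  0.55    0.0879]
tool y yaw -0.12422753830613356
case 139994 z 0.06631157301039761 y ends [-0.1234  0.0643]
 edge x_tool 0.01291838237045814 slope -0.01149932822948057
bar 4720 z 0.030604266561935753 y ends [-0.1328  0.0647]
 edge x_tool -0.003168942219887647 slope 5.664237214294877e-05
```

>>> carry_out:
  increments: [2, 0, 0, 0.06, 0, 2, 0.05, 0, 0, 0, 2, 0, 0, 0, 0, 6, 0, 0, 0, 0, 6, 0, 0, 0, 0]

```text
clock: 11.98
eef_pos: [0.6062, -0.0583, 0.0738]
tool_rot: [0.749, 0.663, 0.003, -0.001]
ft_force: [-0.3, -0.4, 0.1]
grip_width: 0.0601
grasp_force: 0.0
```

>>> carry_out:
  increments: [6, 0, 0, 0, 0, 6, 0, 0, -3, 0, 6, 0, 0, -4, 0, 6, 0, 0, -4, 0, 6, 0, 0, -2, 0]

```text
clock: 12.6
eef_pos: [0.6066, -0.0593, 0.2062]
tool_rot: [0.749, 0.663, 0.003, 0.0]
ft_force: [0.4, 0.5, -0.7]
grip_width: 0.0597
grasp_force: 0.0
```

```bash
python3 - <<'E'
from m import *
o=bot.get_obs(); print(o["eef_pos"],o["ft_force"],o["joint_pos"]); M=R.from_quat(o["tool_rot"]).as_matrix()
c=bot.camera("wrist"); cv2.imwrite("pics/w4.png",c["pixels"]); A,u,v=cloud(c); L=(A-o["eef_pos"])@M
img=np.full((480,640,3),np.nan); img[v,u]=L; Z=np.full((480,640),np.nan); Z[v,u]=A[:,2]
C=[];B=[]
for x in range(60,560,5):
    col=Z[:,x]; r=np.nonzero((col>.056)&(col<.072)&(img[:,x,0]>0))[0]
    if len(r): C.append(img[r.max(),x])
    r=np.nonzero((col>.027)&(col<.034)&(img[:,x,0]>-.04))[0]
    if len(r)>2: B.append(img[r.min(),x])
C=np.array(C);B=np.array(B)
def rob(P):
    m=np.ones(len(P),bool)
    for _ in range(6): f=np.polyfit(P[m,1],P[m,0],1); r=abs(P[:,0]-np.polyval(f,P[:,1])); m=r<max(.0006,2*np.median(r[m]))
    return f,m.sum(),P[m,1].min(),P[m,1].max()
print("case",rob(C)); print("bar",rob(B)); print(blade(c,o["eef_pos"][:2]-[.09,0]))
s=bot.camera("scene")
for k in ["face_front","face_rear","tab","blade_tip"]:
  for d in (c,s): print(k,[(w(d,q["xyz"]),round(q["p"],2)) for q in bot.place_of(d,k)][:2])
E
```

```text
[ 0.6066 -0.0593  0.2062] [ 0.4431  0.5174 -0.6648] [-0.0996  0.4677  0.2676  1.3659  0.0045  1.5936]
case (array([-0.0042,  0.0066]), np.int64(47), np.float64(-0.13305722780019436), np.float64(0.061624531842084926))
bar (array([-0.003 , -0.0016]), np.int64(43), np.float64(-0.13527870074904186), np.float64(0.06400768577196407))
(np.int64(3341), array([ 0.4973, -0.0515,  0.0923]), array([-0.8044,  0.0995,  0.5857]), 'elev', np.float64(0.6257932202751904), 'yaw', np.float64(-0.12301742332614471))
face_front []
face_front [(array([ 0.4798, -0.0396,  0.0043]), 0.94), (array([ 0.1064, -0.2705,  0.0048]), 0.92)]
face_rear []
face_rear [(array([ 0.667 , -0.0633,  0.0099]), 0.61), (array([ 0.2842, -0.326 ,  0.005 ]), 0.6)]
tab [(array([0.4686, 0.0927, 0.0614]), 0.74)]
tab [(array([0.4688, 0.0924, 0.0664]), 0.81)]
blade_tip [(array([ 0.4518, -0.0483,  0.1173]), 0.8)]
blade_tip [(array([ 0.4542, -0.0499,  0.1244]), 0.61), (array([ 0.057 , -0.2658,  0.046 ]), 0.6)]
```

View pics/w4.png

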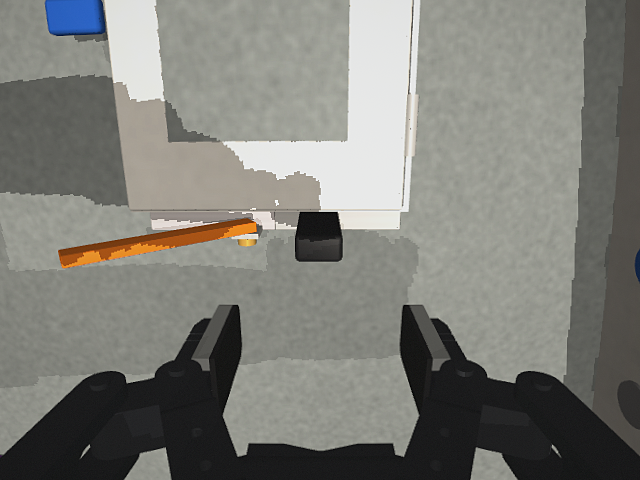

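>>> carry_out:
  increments: [6, 2.7, -3.1, 0, 0, 6, 2.7, -3.1, 0, 0, 6, 2.7, -3.1, 0, 0, 6, 2.7, -3.1, 0, 0, 6, 2.7, -3.1, 0, 0]

```text
clock: 13.72
eef_pos: [0.4669, 0.0942, 0.2032]
tool_rot: [0.749, 0.662, 0.001, -0.001]
ft_force: [1.1, 0.0, -0.6]
grip_width: 0.0598
grasp_force: 0.0
```

>>> carry_out:
  increments: [6, 0, 0, 0, -0.175, 6, 0, 0, 0, -0.175, 6, 0, 0, 0, -0.175, 6, 0, 0, 0, -0.175, 6, 0, 0, 0, -0.175]

```text
clock: 14.35
eef_pos: [0.4678, 0.0933, 0.2032]
tool_rot: [0.395, 0.919, 0.002, -0.001]
ft_force: [0.8, -0.6, -0.5]
grip_width: 0.0603
grasp_force: 0.0
```

>>> carry_out:
  increments: [6, 0, 0, 0, -0.175, 6, 0, 0, 0, -0.175, 6, 0, 0, 0, -0.175, 6, 0, 0, 0, -0.171, 6, 0, 0, 0, 0]

```text
clock: 14.98
eef_pos: [0.4679, 0.0933, 0.2033]
tool_rot: [0.062, 0.998, 0.002, -0.0]
ft_force: [-0.5, 0.1, 1.4]
grip_width: 0.0601
grasp_force: 0.0
```

```bash
python3 - <<'E'
from m import *
o=bot.get_obs(); print(o["eef_pos"],o["ft_force"],o["joint_pos"]); M=R.from_quat(o["tool_rot"]).as_matrix(); print(M)
c=bot.camera("wrist"); cv2.imwrite("pics/w5.png",c["pixels"]); A,u,v=cloud(c)
b=cv2.cvtColor(c["pixels"],cv2.COLOR_BGR2HSV)[v,u].astype(int)
m=(b[:,0]>100)&(b[:,0]<125)&(b[:,1]>150)&(A[:,2]>.06)&(A[:,2]<.08)&(np.hypot(A[:,0]-.469,A[:,1]-.094)<.05)
Q=A[m]; print("tab",m.sum(),rect(Q),np.median(Q[:,2])); L=(Q-o["eef_pos"])@M; print("tool",(L.min(0)+L.max(0))/2, np.ptp(L,0))
for d in (c,bot.camera("scene"),bot.camera("side")): print([(w(d,q["xyz"]),round(q["p"],2)) for q in bot.place_of(d,"tab")][:1],[(w(d,q["xyz"]),round(q["p"],2)) for q in bot.place_of(d,"case")][:1], blade(d,np.array([.5,-.05]))[3:5])
E
```

```text
[0.4679 0.0933 0.2033] [-0.4961  0.1153  1.374 ] [ 0.1945  0.2096 -0.1092  1.2514  0.0037  0.3193]
[[-0.9922  0.1245 -0.0001]
 [ 0.1245  0.9922  0.0037]
 [ 0.0006  0.0037 -1.    ]]
tab 1518 (array([468.3,  95.7]), array([21.4, 35.7]), 83.37) 0.06754971295600756
tool [-0.0002  0.0021  0.1376] [0.0357 0.0214 0.0083]
[(array([0.4721, 0.0935, 0.0615]), 0.61)] [(array([0.5914, 0.0837, 0.0038]), 0.8)] ('elev', np.float64(0.6205099963937387))
[(array([0.4683, 0.0941, 0.0653]), 0.79)] [(array([ 0.5883,  0.0811, -0.002 ]), 0.83)] ('elev', np.float64(0.6042403580847807))
[(array([0.4688, 0.0947, 0.0592]), 0.9)] [(array([ 0.5903,  0.0823, -0.0021]), 0.95)] ('elev', np.float64(0.614321732600639))
```

View pics/w5.png

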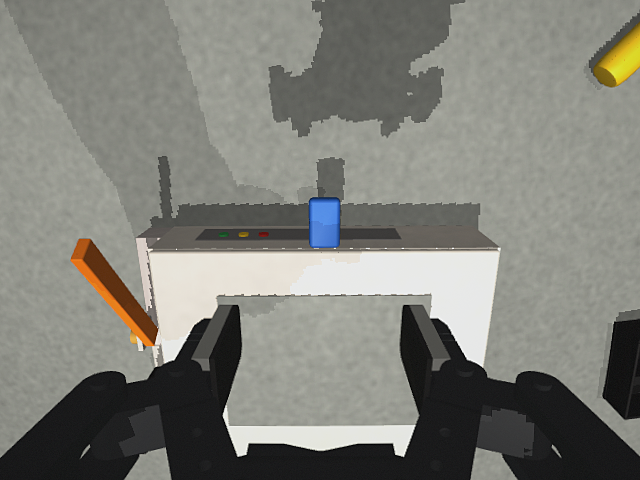

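>>> carry_out:
  increments: [5, 0.4, 0.2, 3.5, 0, 5, 0, 0, 4, 0, 5, 0, 0, 4, 0, 5, 0, 0, 3, 0, 5, 0, 0, 1.4, 0]

```text
clock: 16.05
eef_pos: [0.4632, 0.0962, 0.043]
tool_rot: [0.061, 0.998, 0.002, -0.001]
ft_force: [0.6, -0.4, -0.1]
grip_width: 0.0499
grasp_force: 0.0
```

>>> carry_out:
  increments: [1, 0, 0, 0, 0, 1, 0, 0, 0, 0, 1, 0, 0, 0, 0, 1, 0, 0, 0, 0, 1, 0, 0, 0, 0]

```text
clock: 16.68
eef_pos: [0.4651, 0.0967, 0.0454]
tool_rot: [0.061, 0.998, 0.002, 0.001]
ft_force: [0.6, 0.8, 1.3]
grip_width: 0.0209
grasp_force: 58.9
```

```bash
cat > lid.py <<'E'
from m import *
o=bot.get_obs(); print(o["eef_pos"],o["ft_force"],o["grip_width"])
xa=np.array([.9925,-.122]); C=np.array([.588,.0815])
for n in ["scene","side","wrist"]:
    c=bot.camera(n); cv2.imwrite(f"pics/l_{n}_{o['clock']:.1f}.png",c["pixels"]); A,u,v=cloud(c)
    px=c["pixels"][v,u].astype(int)
    lx=(A[:,:2]-C)@xa; ly=(A[:,:2]-C)@np.array([.122,.9925])
    Q=np.c_[lx,ly,A[:,2]][(A[:,2]>.063)&(abs(ly)<.115)&(lx>-.09)&(lx<.08)&(A[:,2]<.066+(.1-lx)*.95)]
    for _ in range(8):
        f=np.linalg.lstsq(np.c_[Q[:,:2],np.ones(len(Q))],Q[:,2],rcond=None)[0]; r=abs(np.c_[Q[:,:2],np.ones(len(Q))]@f-Q[:,2]); Q=Q[r<max(.003,2*np.median(r))]
    print(n,len(Q),"lid",np.arctan(-f[0]),f,"blade",blade(c,np.array([.5,-.05]))[4])
E
python3 lid.py
```

```text
[0.4651 0.0967 0.0454] [0.6214 0.8477 1.3496] 0.020888738782684525
scene 3244 lid 0.014316382605194706 [-0.0143 -0.0034  0.068 ] blade 0.6182682957506394
side 1383 lid 0.009787984053149425 [-0.0098 -0.0009  0.067 ] blade 0.6122794638931593
wrist 5015 lid -0.013970080842229596 [0.014  0.0001 0.0668] blade 0.0
```

>>> carry_out:
  increments: [1, -0.04, 0, -1.31, 0, 1, -0.12, 0, -1.31, 0, 1, -0.19, 0, -1.3, 0, 1, -0.28, 0, -1.29, 0, 1, -0.35, 0, -1.26, 0]

```text
clock: 17.45
eef_pos: [0.4748, 0.0955, 0.109]
tool_rot: [0.061, 0.998, 0.003, 0.0]
ft_force: [6.4, 2.7, -9.8]
grip_width: 0.0209
grasp_force: 58.9
```

>>> carry_out:
  increments: [1, -0.43, 0, -1.25, 0, 1, -0.49, 0, -1.21, 0, 1, -0.57, 0, -1.18, 0, 1, -0.64, 0, -1.15, 0, 1, -0.71, 0, -1.11, 0]

```text
clock: 18.08
eef_pos: [0.5017, 0.0921, 0.1666]
tool_rot: [0.061, 0.998, 0.003, -0.002]
ft_force: [5.5, 5.2, -13.1]
grip_width: 0.0207
grasp_force: 59.1
```

```bash
python3 lid.py; ls pics
```

```text
[0.5017 0.0921 0.1666] [  5.5355   5.2182 -13.0762] 0.020719647648144678
scene 3718 lid 0.5786366777693125 [-0.6532 -0.0034  0.1299] blade 0.18153480649236445
side 993 lid 0.5874974818830481 [-0.6659 -0.0006  0.1299] blade 0.37241029522094293
wrist 26829 lid 0.7971706400195908 [-1.0238  0.0005  0.1221] blade 0.6236323421756618
l_scene_16.7.png
l_scene_18.1.png
l_side_16.7.png
l_side_18.1.png
l_wrist_16.7.png
l_wrist_18.1.png
scene0.png
scene2.npy
scene2.png
side0.png
side2.npy
side2.png
w1.png
w3.png
w4.png
w5.png
wrist2.npy
wrist2.png
```

```bash
python3 - <<'E'
from m import *
c=cv2.imread("pics/l_side_18.1.png")[150:290,270:430]; cv2.imwrite("pics/v1.png",cv2.resize(c,(800,600) if 0 else (640,560),interpolation=cv2.INTER_CUBIC))
E
```

```text
(no output)
```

View pics/v1.png

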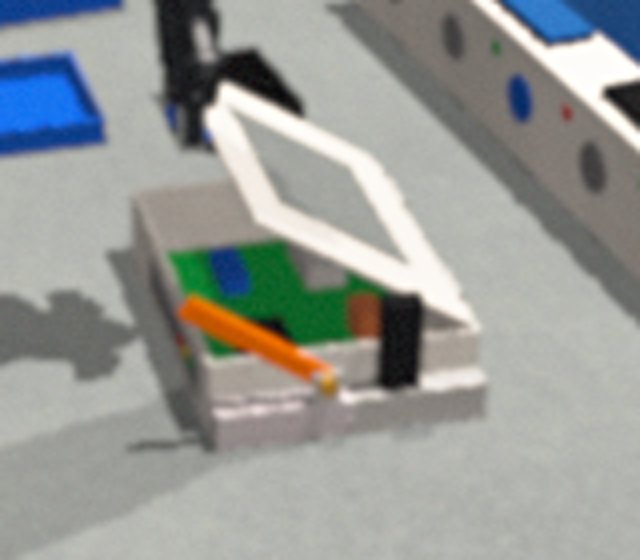

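View pics/l_wrist_18.1.png

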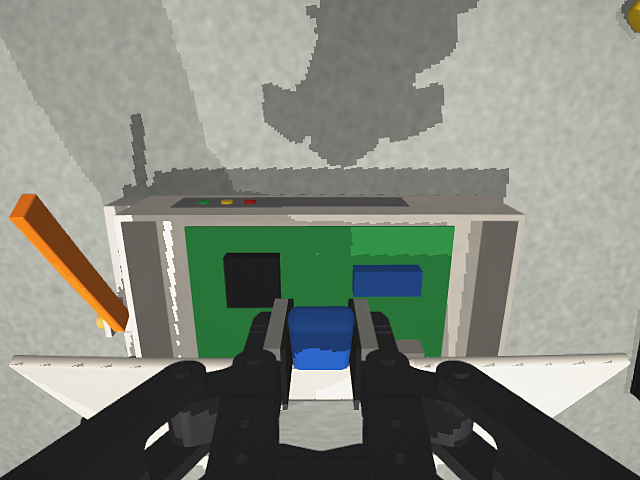

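```bash
cat > bl.py <<'E'
from m import *
xa=np.array([.9925,-.122]); C=np.array([.588,.0815])
for n in ["wrist","scene","side"]:
    c=bot.camera(n); A,u,v=cloud(c); b=cv2.cvtColor(c["pixels"],cv2.COLOR_BGR2HSV)[v,u].astype(int)
    lx=(A[:,:2]-C)@xa; ly=(A[:,:2]-C)@np.array([.122,.9925])
    m=(b[:,0]>3)&(b[:,0]<20)&(b[:,1]>140)&(abs(ly+.144)<.013)&(lx<-.02)&(lx>-.14)&(A[:,2]>.03)&(A[:,2]<.15)
    P=np.c_[lx,A[:,2]][m]*1000
    th=.62; s=-P[:,0]*np.cos(th)+P[:,1]*np.sin(th); t=P[:,0]*np.sin(th)+P[:,1]*np.cos(th)
    E=[]
    for k in np.arange(s.min()+8,s.max()-8,6):
        q=t[abs(s-k)<4]
        if len(q)>5: E.append((k,np.percentile(q,92),np.median(q),np.percentile(q,8)))
    E=np.array(E); print(n,m.sum(),"ly",np.percentile(ly[m],[5,95]),"t",np.percentile(t,[2,98]),"angles top/med/bot",[round(th+np.polyfit(E[:,0],E[:,i],1)[0],4) for i in (1,2,3)],"rect",rect(P))
E
python3 bl.py
```

```text
wrist 4688 ly [-0.1469 -0.1401] t [20.0929 35.5152] angles top/med/bot [np.float64(0.6311), np.float64(0.6383), np.float64(0.6299)] rect (array([-69658.9,  82445.2]), array([ 24815.4, 129319.5]), 49.85)
scene 46 ly [-0.1499 -0.1423] t [23.0757 38.7372] angles top/med/bot [np.float64(0.4681), np.float64(0.5777), np.float64(0.7145)] rect (array([-99098.7, 110154.2]), array([17995.3, 38830.2]), 39.16)
side 224 ly [-0.1519 -0.1408] t [18.6356 35.8179] angles top/med/bot [np.float64(0.6253), np.float64(0.6053), np.float64(0.6144)] rect (array([-73353.7,  86079. ]), array([ 19258.3, 121595.9]), 54.18)
```

>>> carry_out:
  increments: [1, -0.2, 0, -0.31, 0, 1, -0.23, 0, -0.31, 0, 1, 0, 0, 0, 0, 1, 0, 0, 0, 0, 1, 0, 0, 0, 0]

```text
clock: 19.0
eef_pos: [0.5057, 0.0917, 0.1722]
tool_rot: [0.061, 0.998, 0.003, -0.002]
ft_force: [4.8, 5.2, -12.0]
grip_width: 0.0204
grasp_force: 59.2
```

```bash
python3 lid.py; python3 bl.py; python3 - <<'E'
from m import *
# residual direct check: lid side edges & top in scene/side depth, average of 4 frames; also kinematic angle
o=bot.get_obs(); d=o["eef_pos"]-np.array([.4651,.0967,.0454]); x=d[:2]@[.9925,-.122]; print("kin",np.arctan2(.001+d[2],.219-x), x,d[2], np.hypot(.001+d[2],.219-x))
for n in ["scene","side"]:
    c=bot.camera(n)
    for k in ["gauge","tab","face_front","face_rear","blade_tip"]: print(n,k,[(w(c,q["xyz"]),round(q["p"],2)) for q in bot.place_of(c,k)][:2])
E
```

```text
[0.5057 0.0917 0.1722] [  4.7611   5.2363 -11.9815] 0.020374643931502612
scene 3729 lid 0.6076845239733837 [-0.6955 -0.0031  0.1342] blade 0.8843989583892455
side 953 lid 0.6095095641121665 [-0.6982 -0.0007  0.133 ] blade 0.36439994312807134
wrist 15054 lid 0.6023748997177046 [-0.6876  0.001   0.1333] blade 0.6228233856374221
wrist 4519 ly [-0.1468 -0.1401] t [20.1793 35.4886] angles top/med/bot [np.float64(0.6281), np.float64(0.637), np.float64(0.6302)] rect (array([-69685.9,  83032.3]), array([ 17368.1, 127912.3]), 54.0)
scene 39 ly [-0.1491 -0.1415] t [21.1058 39.7069] angles top/med/bot [np.float64(0.7965), np.float64(0.7184), np.float64(0.0994)] rect (array([-96845. , 108630.4]), array([22924.4, 25073.2]), 66.5)
side 225 ly [-0.1542 -0.1418] t [18.8623 35.4946] angles top/med/bot [np.float64(0.6275), np.float64(0.6153), np.float64(0.5907)] rect (array([-70593.6,  83864.5]), array([ 18119.7, 129668.6]), 55.35)
kin 0.6223119055179257 0.04092993634815916 0.12674835192860975 0.219154258433293
scene gauge []
scene tab [(array([0.5072, 0.0908, 0.1894]), 0.58)]
scene face_front [(array([ 0.106 , -0.2719,  0.0021]), 0.39)]
scene face_rear []
scene blade_tip [(array([ 0.4519, -0.0509,  0.1241]), 0.58), (array([ 0.0552, -0.2667,  0.0476]), 0.49)]
side gauge [(array([ 0.1921, -0.3024, -0.0024]), 0.93), (array([ 0.5714, -0.0597,  0.0037]), 0.91)]
side tab [(array([0.5077, 0.0898, 0.1831]), 0.81)]
side face_front [(array([ 0.1069, -0.2611,  0.0038]), 0.73), (array([ 0.4774, -0.0434,  0.0011]), 0.68)]
side face_rear [(array([ 0.2824, -0.3218,  0.0059]), 0.92), (array([ 0.6675, -0.0624,  0.0034]), 0.55)]
side blade_tip [(array([ 0.4517, -0.0472,  0.1185]), 0.61)]
```

>>> carry_out:
  increments: [1, -0.16, 0, -0.22, 0, 1, 0, 0, 0, 0, 1, 0, 0, 0, 0, 1, 0, 0, 0, 0, 1, 0, 0, 0, 0]

```text
clock: 20.52
eef_pos: [0.507, 0.0915, 0.174]
tool_rot: [0.061, 0.998, 0.003, -0.002]
ft_force: [5.9, 5.1, -12.7]
grip_width: 0.0206
grasp_force: 59.2
```

```bash
python3 lid.py; python3 bl.py
```

```text
[0.507  0.0915 0.174 ] [  5.9224   5.0783 -12.6831] 0.020644405791303645
scene 3687 lid 0.6178649609937965 [-0.7107 -0.0047  0.1356] blade 0.9548624664657364
side 928 lid 0.61982823902646 [-0.7136  0.0005  0.1346] blade 0.36950658815796783
wrist 14883 lid 0.6143774980875311 [-0.7055  0.0009  0.1348] blade 0.6222665648100383
wrist 4475 ly [-0.147  -0.1401] t [20.1455 35.5147] angles top/med/bot [np.float64(0.627), np.float64(0.6349), np.float64(0.6293)] rect (array([-69820.4,  83290.8]), array([ 17169.1, 127268.2]), 53.77)
scene 38 ly [-0.1504 -0.1425] t [22.1053 37.994 ] angles top/med/bot [np.float64(0.7309), np.float64(0.8749), np.float64(0.7228)] rect (array([-94670.8, 107303.2]), array([18972.9, 28266.5]), 8.1)
side 224 ly [-0.1543 -0.1421] t [18.9438 35.8895] angles top/med/bot [np.float64(0.639), np.float64(0.616), np.float64(0.6111)] rect (array([-69515.3,  84763.2]), array([ 21040.2, 127483.1]), 55.57)
```

```bash
python3 -c "
from workcell import bot
print(bot.job_done())"
```

```text
the job is handed in; nothing more can be done
None
```

I stood the gauge flush along the unit's right-hand side and released it with the lid shut, then lifted the lid by its tab; I'm holding it at about 0.62 rad, against about 0.625 rad measured for the blade, and the job was handed in at about 21 s with no verdict returned.

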